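# Show the siphon cap to the phone

### The arm

A 6-joint arm with a two-finger parallel gripper is mounted at the origin on the work surface. World frame = base frame: x ahead of the robot, y to its left, z up, the work surface at z = 0. Lengths are in m, angles in rad, forces in N, time in s.
With the tool pointing down it reaches from about 0.375 to 0.925 m from the base axis. Payload 5.7 kg.
Tool frame: the origin (TCP) lies midway between the tips of the shut fingers; the grasp point (between the pads) lies 19 mm behind it; z points along the fingers, y is the line along which they close (so a half turn about z gives the same grasp; the last joint's range is limited). The gripper opens to 88 mm and grips with 3 to 60 N. Pads are 20 mm wide; open, the fingers measure 115 mm over their backs; the gripper's body (75 mm by 178 mm) begins 61 mm behind the grasp point.
Start: joints at [-0.115, 0.359, 1.51, -0, 1.272, -0.115], TCP at [0.6, -0, 0.223] pointing down, gripper open.
Joint ranges: [-2.97, 2.97], [-1.01, 2.36], [0.21, 2.38], [-0.96, 4.11], [0.2, 2.71], [-2.98, 2.98]. Speed limits (rad/s): [2.39, 2.39, 3.14, 3.14, 3.14, 3.14].

### API

Orientations are given as a unit quaternion [x, y, z, w].
In Python, from bench import move_ptp, servo_line, goto_joints, move_gripper, sleep, inverse_kinematics, capture, PlanningError, close_job, spot_in, silhouettes, current_clock, current_joint_pos, current_qvel, current_joint_torque, current_position, current_orientation, current_force, current_torque, current_finger_gap, current_grip_force gives the robot as it stands. Calls block until the motion is done:
- move_ptp(position, orientation): joint-space move of the TCP to a pose.
- servo_line(position, orientation=None, rate=0.15, contact_N=None): straight line of the TCP; orientation=None keeps the orientation; rate is the mean speed in m/s. With contact_N (N) it stops when the force on the tool has changed by that much, and returns True; else False.
- goto_joints(angles): joint-space move.
- move_gripper(opening): finger opening in m; the grip force is fixed at half the most; returns when the fingers have stopped.
- sleep(seconds).
- inverse_kinematics(position, orientation): joint angles nearest the present ones, or None.
- capture(name): name is "scene" or "side" or "wrist"; returns a dict with "image" (480x640x3 uint8, blue, green, red), "range_z" (480x640 float32, m along the optical axis (not along the pixel's ray), 0 where there is no reading), "intrinsics" (3x3 intrinsics, pixels), "R" (3x3) and "t" (3): a world point X has camera coordinates R X + t. Camera axes: x right, y down, z forward; pixel columns grow to the right and rows downward; lengths in m; the calibration is good to about 2 mm. A picture is of the moment at which its call begins.
A pose or a line that the arm cannot do raises PlanningError and nothing moves.
- close_job(): hands the job in; it is judged then, once.
Trained networks look in the newest picture that a camera, given by its name, has taken for a name from the list of things; names that differ only in an ending like _2 or _b are one class to them, and where a whole thing is asked for, a point or a joint stands for the part that bears it (a point fixed in the world has none). Each returns a list of dicts, best first, with "conf" (0 to 1); they miss things now and then, are a little off and sometimes report something else, mostly with a low value. They report only what shows in the picture. A call takes as long as a camera call. They do not tell look-alikes from the thing itself.
- spot_in(camera, query): "xy" ([column, row] in pixels, amid what is visible of it).
- silhouettes(camera, query): "region" (480x640 bool, what is visible of it) and "xy" ([column, row] in pixels, amid what is visible of it).
Readings, each from a call of its own:
- current_clock(): time.
- current_joint_pos(): joint angles.
- current_qvel(): joint speeds.
- current_joint_torque(): joint torques, N m.
- current_position(): TCP position.
- current_orientation(): TCP orientation.
- current_force(): force on the tool from outside, world axes, zero at the start.
- current_torque(): the same for the moment, N m.
- current_finger_gap(): finger opening in m.
- current_grip_force(): force on a finger pad.
Only numpy, scipy, OpenCV 4.12 (cv2) and the standard library are available. Lean on these libraries where they do the work, as an engineer would, in place of code of your own. Each camera call takes 0.05 s, during which the arm holds its last target. There are 200 camera calls.

### The job

The washing machine's dispenser drawer is out on the worktop, and a colleague on a video call wants to look up the siphon tube for a blockage. Take hold of the siphon cap, draw it straight up out of the drawer, and show it to the phone's front camera: the end of the tube about 15 cm straight out from the lens and centred on it, the tube pointing squarely at the lens (so tipped to match the lean and turn of the phone). Keep holding it still there to finish; do not touch the phone or its stand, and leave the drawer and everything else where they stand.

Things in the scene. Friction and masses are not known exactly. Their poses are not given: they have to be found in the camera images.
- siphon_cap: White plastic siphon cap at the rear of the drawer's -y compartment. Plate 80 (x) x 65 (y) x 4 mm; on its middle a fin 42 long (x), 12 thick (y), 24 mm high; below, a 70 x 54 x 6 mm skirt and the tube. Origin: centre of the plate's underside, z up to the fin (plate top z 4, fin top 28 mm), x as the drawer's x when seated. About 60 g, no clips: lifts straight off.
- tube_mouth (a point): Centre of the open lower end of the siphon cap's tube (tube 20 mm outside, 14 mm bore, parallel to the cap's z, open end towards -z); in the cap's frame at x +12, y 0, z -48 mm. Seated, the tube stands over a 10 mm spigot that reaches 31 mm up into it.
- drawer: Loose grey dispenser drawer, about 0.45 kg: tray 200 (x) x 180 (y) x 62 mm high, three compartments lengthways, white front panel at its -x end, 22 thick x 196 x 85 mm high. Origin: centre of the tray's underside, z up, x from front panel to rear. The seated cap's plate rests on the compartment walls, its origin at x +45, y -57, z +62 mm here.
- phone: Dark phone, 75 x 155 x 9 mm, portrait, leaning back 45 degrees, screen up and towards the robot's side. Origin: the front camera lens, in the screen surface on its centre line, 6 mm from the top edge, 135 mm above the worktop. z points straight out of the screen along the line of sight (45 degrees up), x along the screen to the top edge, y level across it.
- phone_stand: Aluminium desk stand that carries the phone, fixed in place; base plate 120 (x) x 85 (y) mm. Origin: centre of the base's underside; x level, away from the screen's side. The lens is at x +45, y 0, z +135 mm here.
- drain_filter: Bystander: grey drain-pump filter standing on its 66 mm knob end beside the phone stand, 82 mm high; origin centre of its underside.
- brush: Bystander: cleaning brush 180 mm long lying beside the drawer on its +y side; origin at its underside.
- hose_clip: Bystander: steel hose clip, a ring 40 mm across and 12 mm high, lying on the drawer's -y side; origin centre of its underside.
- screwdriver: Bystander: screwdriver 190 mm long lying on the left; origin at its underside.
- dosing_cup: Bystander: white dosing cup, 68 mm across, 55 mm high; origin centre of its underside.
- screw_dish: Bystander: low steel dish, 100 mm across, 30 mm high; origin centre of its underside.
- descaler: Bystander: white bottle with a grey cap, 68 mm across, 190 mm high; origin centre of its underside.
There are look-alikes about, which are no part of the job. What is shaped like the siphon_cap but turquoise is not meant.

How it is judged:
On the way:
1. the cap is drawn up clear of the drawer in the gripper, over its place (contact force between the fingers and siphon_cap above 1 N and contact force between siphon_cap and drawer below 0.05 N and z of tube_mouth in the frame of drawer above 0.07 m and x of siphon_cap in the frame of drawer between 0.005 and 0.085 m and y of siphon_cap in the frame of drawer between -0.097 and -0.017 m), for 0.1 s.
At the end, for the whole second after the job is handed in: Cap held still in the gripper, clear of drawer and phone: tube end 115-185 mm out from the lens and within 25 mm of its line of sight each way, tube pointing at the lens within 0.2 rad; drawer flat and, like every bystander, within 30 mm of its start (contact force between the fingers and siphon_cap above 1 N and contact force between siphon_cap and drawer below 0.05 N and contact force between siphon_cap and phone_stand below 0.05 N and z of tube_mouth in the frame of phone between 0.115 and 0.185 m and x of tube_mouth in the frame of phone between -0.025 and 0.025 m and y of tube_mouth in the frame of phone between -0.025 and 0.025 m and angle between the z axis of siphon_cap and the z axis of phone, either way round below 0.2 rad and distance between siphon_cap and phone above 0.155 m and linear speed of siphon_cap below 0.02 m/s and angular speed of siphon_cap below 0.2 rad/s and distance of each of drawer, drain_filter, brush, hose_clip, screwdriver, dosing_cup, screw_dish, descaler from where it was at the start of the episode below 0.03 m and angle between drawer's own z axis and vertical below 0.1 rad); the arm keeps its last pose, push and grip.
It fails at once if the phone or its stand is touched (contact force between any of the arm, the fingers, siphon_cap and phone_stand above 1 N).
It fails at once if the drawer is dragged more than 30 mm or tipped (distance of drawer from where it was at the start of the episode above 0.03 m or angle between drawer's own z axis and vertical above 0.2 rad).
It fails at once if a bystander is moved more than 30 mm (distance of any of drain_filter, brush, hose_clip, screwdriver, dosing_cup, screw_dish, descaler from where it was at the start of the episode above 0.03 m).
It also fails if it takes over 35 s, if anything falls off the work surface, if the arm or the gripper's body presses on something with over 40 N, if the wrist force passes 120 N, or if a joint passes its speed limit or range.

## Working session

There is one attempt and no reset: what is moved stays moved. The work goes in short steps, each a Python script; the robot and the scene stay as the last script left them, time stands still between calls to the robot, and variables do not carry over. Pictures are saved under pics/ and viewed, at most 10 in all, crops included, and the job is handed in when it is done.

```bash
mkdir -p pics; cat > h.py <<'E'
from bench import *
import numpy as np, cv2
from scipy.spatial.transform import Rotation as Rot
def cloud(c):
    z=c["range_z"];K=c["intrinsics"];v,u=np.mgrid[:480,:640]
    P=np.stack([(u-K[0,2])/K[0,0]*z,(v-K[1,2])/K[1,1]*z,z],-1)
    return (P-c["t"])@c["R"]  # R^T (P-t)
def proj(c,X):
    p=c["R"]@np.array(X)+c["t"];p=c["intrinsics"]@p;return p[:2]/p[2]
E
python3 - <<'E'
from h import *
ims=[]
for n in ["scene","side"]:
    c=capture(n);cv2.imwrite(f"pics/{n}0.png",c["image"]);np.savez(f"{n}0.npz",**c)
    W=cloud(c)
    for q in ["siphon_cap","drawer","phone","phone_stand"]:
        for d in silhouettes(n,q)[:3]:
            m=d["region"]&(c["range_z"]>0);p=W[m]
            print(n,q,round(d["conf"],2),np.round(d["xy"]),m.sum(),np.round(np.median(p,0),3) if len(p) else None, np.round(np.percentile(p,[2,98],axis=0),3).tolist() if len(p) else None)
E
```

```text
scene siphon_cap 0.83 [293. 234.] 685 [ 0.563 -0.078  0.066] [[0.51, -0.114, 0.022], [0.597, -0.043, 0.091]]
scene siphon_cap 0.58 [287. 305.] 866 [ 0.742 -0.094  0.039] [[0.725, -0.132, 0.001], [0.764, -0.055, 0.059]]
scene drawer 0.76 [296. 219.] 4763 [ 0.467 -0.045  0.034] [[0.385, -0.158, -0.0], [0.613, 0.068, 0.086]]
scene drawer 0.74 [139. 268.] 728 [ 0.594 -0.441  0.032] [[0.574, -0.468, 0.002], [0.638, -0.408, 0.056]]
scene phone 0.63 [358. 295.] 632 [0.765 0.061 0.096] [[0.679, 0.021, -0.001], [0.812, 0.104, 0.139]]
scene phone_stand 0.83 [352. 310.] 1889 [0.781 0.057 0.027] [[0.701, 0.017, 0.001], [0.816, 0.104, 0.138]]
side siphon_cap 0.72 [354. 230.] 455 [ 0.554 -0.07   0.066] [[0.516, -0.114, 0.056], [0.595, -0.038, 0.091]]
side siphon_cap 0.52 [294. 219.] 305 [ 0.731 -0.093  0.038] [[0.695, -0.126, -0.001], [0.761, -0.051, 0.061]]
side drawer 0.83 [378. 254.] 4542 [ 0.468 -0.026  0.037] [[0.357, -0.151, -0.001], [0.599, 0.075, 0.086]]
side drawer 0.23 [260. 357.] 1389 [0.635 0.435 0.113] [[0.612, 0.394, -0.001], [0.672, 0.453, 0.191]]
side phone 0.93 [269. 243.] 1086 [0.752 0.067 0.084] [[0.695, 0.023, 0.027], [0.807, 0.105, 0.137]]
side phone_stand 0.58 [350. 227.] 457 [ 0.554 -0.07   0.066] [[0.514, -0.113, 0.057], [0.595, -0.038, 0.091]]
```

View pics/scene0.png

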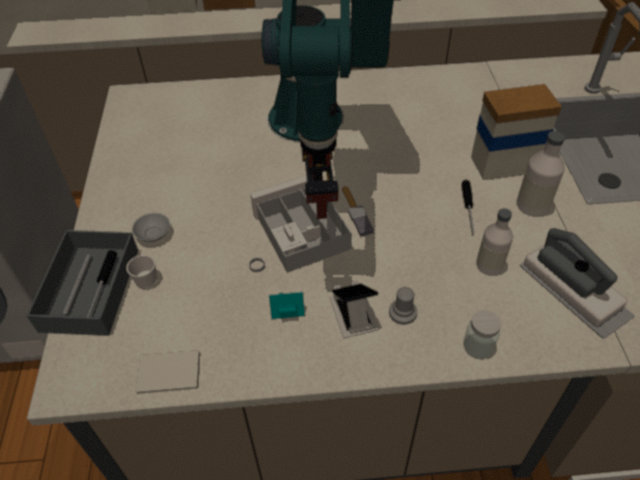

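View pics/side0.png

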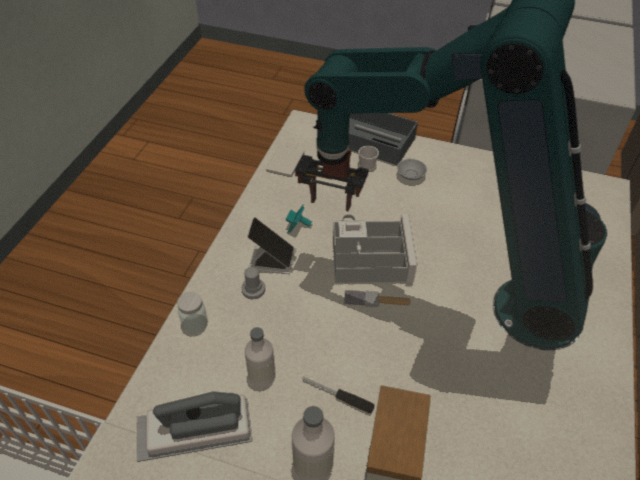

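Candidates for the cap: the white one in the drawer at scene (293,234) and side (354,230), and the turquoise one on the worktop at scene (287,305) and side (294,219). I choose the white one in the drawer. Next I'll measure it, check it in a close crop, and fit the phone's plane.

```bash
python3 - <<'E'
from h import *
S=np.load("scene0.npz");D=np.load("side0.npz")
for n,c in (("scene",S),("side",D)):
    W=cloud(c);ok=c["range_z"]>0
    box=lambda lo,hi: ok&np.all((W>lo)&(W<hi),-1)
    # fin
    m=box([.5,-.13,.078],[.61,-.03,.10]);p=W[m]
    if len(p)>8: print(n,"fin",len(p),np.round(cv2.minAreaRect(p[:,:2].astype(np.float32)),4) if 0 else cv2.minAreaRect((p[:,:2]*1000).astype(np.float32)),p[:,2].max())
    # plate white top
    m=box([.49,-.14,.060],[.62,-.02,.072])&(c["image"].min(-1)>150);p=W[m]
    if len(p)>8: print(n,"plate",len(p),cv2.minAreaRect((p[:,:2]*1000).astype(np.float32)),p.mean(0))
    # drawer
    m=box([.33,-.2,.05],[.66,.12,.1]);p=W[m];print(n,"drawer",cv2.minAreaRect((p[:,:2]*1000).astype(np.float32)))
    # phone: dark pixels, RANSAC plane
    m=box([.66,-.02,.025],[.86,.14,.15])&(c["image"].max(-1)<70);p=W[m];best=None;r=np.random.default_rng(0)
    for _ in range(800):
        a=p[r.choice(len(p),3,False)];k=np.cross(a[1]-a[0],a[2]-a[0]);l=np.linalg.norm(k)
        if l<1e-5: continue
        k/=l;i=abs((p-a[0])@k)<.003
        if best is None or i.sum()>best.sum(): best=i
    q=p[best];mu=q.mean(0);k=np.linalg.svd(q-mu)[2][2];k*=np.sign(k[2])
    print(n,"phone",len(p),len(q),"n",np.round(k,3),"tilt",np.degrees(np.arccos(k[2])),"yaw",np.degrees(np.arctan2(k[1],k[0])))
    y=np.cross([0,0,1],k);y/=np.linalg.norm(y);x=np.cross(y,k)
    a,b=(q-mu)@x,(q-mu)@y; 
    if x[2]<0:x=-x;a=-a
    for nm,v in (("x",a),("y",b)):print(nm,np.percentile(v,[1,99]))
    top=mu+x*(np.percentile(a,99))+y*np.mean(np.percentile(b,[1,99]));print("mu",mu,"x",x,"y",y,"top",top,"lens",top-.006*x)
im=np.vstack([cv2.resize(S["image"][170:340,230:430],(800,680)),cv2.resize(D["image"][190:300,220:430],(800,419))])
cv2.imwrite("pics/crop.png",cv2.resize(im,(436,599)))
E
```

```text
scene fin 79 ((556.6414794921875, -77.54930114746094), (41.0533447265625, 12.58930778503418), 18.210647583007812) 0.09374031117288216
scene drawer ((484.34722900390625, -45.10581970214844), (233.93475341796875, 185.80857849121094), 21.454143524169922)
scene phone 545 452 n [-0.687 -0.126  0.716] tilt 44.29165228116831 yaw -169.6436023868636
x [-0.08976177  0.06184496]
y [-0.0363901   0.03380321]
mu [0.7649056  0.0588214  0.09769519] x [0.70413316 0.1286788  0.69831101] y [ 0.17977059 -0.98370856  0.        ] top [0.80822016 0.06805191 0.1408822 ] lens [0.80399536 0.06727983 0.13669234]
side fin 75 ((554.8731079101562, -74.4673080444336), (41.31605529785156, 19.6599063873291), 23.25321388244629) 0.09538436447307869
side drawer ((483.110595703125, -40.316375732421875), (223.22836303710938, 203.2501983642578), 19.040361404418945)
side phone 989 682 n [-0.694 -0.138  0.706] tilt 45.053358637081054 yaw -168.76807681373316
x [-0.07720782  0.07244393]
y [-0.0367623   0.03666758]
mu [0.75369292 0.06611871 0.08771651] x [0.69291721 0.13760255 0.70776499] y [ 0.19478087 -0.98084678  0.        ] top [0.80388134 0.07613364 0.13898979] lens [0.79972384 0.07530802 0.1347432 ]
```

View pics/crop.png

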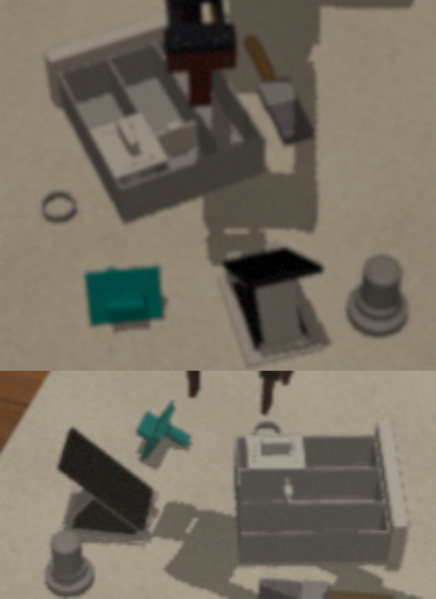

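The crop confirms the choice: the white cap with its fin is seated in the drawer's -y rear, and the turquoise twin lies loose on the worktop. The fin centre is about (0.556,-0.076) with yaw about 20°, which matches the drawer-derived position. I'll hover above it and refine with the wrist camera.

```bash
cat >> h.py <<'E'
def Rdown(a,flip=1):
    x=flip*np.array([np.cos(a),np.sin(a),0]);z=np.array([0,0,-1.]);return np.stack([x,np.cross(z,x),z],1)
q_=lambda R:Rot.from_matrix(R).as_quat()
E
python3 - <<'E'
from h import *
print(Rot.from_quat(current_orientation()).as_matrix().round(2).tolist())
a=np.radians(20)
for f in (1,-1): print(f,inverse_kinematics([.556,-.076,.2],q_(Rdown(a,f))))
n=np.array([np.cos(np.radians(-169.2)),np.sin(np.radians(-169.2)),1]);n/=np.linalg.norm(n)
lens=np.array([.802,.071,.1355])
y0=np.cross(n,[0,0,1]);y0/=np.linalg.norm(y0)
for k in range(0,360,15):
    z=-n;x=Rot.from_rotvec(z*np.radians(k)).apply(np.cross(y0,z));R=np.stack([x,np.cross(z,x),z],1)
    j=inverse_kinematics(lens+n*.22,q_(R));print(k,None if j is None else np.round(j,2))
move_gripper(.05)
move_ptp([.556,-.076,.2],q_(Rdown(a,1) if inverse_kinematics([.556,-.076,.2],q_(Rdown(a,1))) is not None else Rdown(a,-1)))
c=capture("wrist");cv2.imwrite("pics/w1.png",c["image"]);np.savez("w1.npz",**c)
W=cloud(c);ok=c["range_z"]>0
for lo,hi in ((.082,.1),(.061,.071)):
    m=ok&np.all((W>[.49,-.14,lo])&(W<[.62,-.02,hi]),-1);p=W[m]
    if len(p)>8: print(len(p),cv2.minAreaRect((p[:,:2]*1000).astype(np.float32)),np.median(p,0))
for d in silhouettes("wrist","siphon_cap"):
    p=W[d["region"]&ok];print(d["conf"],d["xy"],cv2.minAreaRect((p[p[:,2]>.06][:,:2]*1000).astype(np.float32)))
E
```

```text
[[-0.0, 1.0, -0.0], [1.0, 0.0, 0.0], [0.0, -0.0, -1.0]]
1 [-2.58938478e-01  3.25256390e-01  1.62329287e+00 -4.44089210e-16
  1.19304340e+00  9.62791998e-01]
-1 [-2.58938478e-01  3.25256390e-01  1.62329287e+00 -4.44089210e-16
  1.19304340e+00 -2.17880066e+00]
0 [-0.2   0.1   2.    0.76  0.4  -2.57]
15 [-0.2   0.1   2.    0.76  0.4  -2.31]
30 [-0.2   0.1   2.    0.76  0.4  -2.05]
45 [-0.2   0.1   2.    0.76  0.4  -1.78]
60 [-0.2   0.1   2.    0.76  0.4  -1.52]
75 [-0.2   0.1   2.    0.76  0.4  -1.26]
90 [-0.2   0.1   2.    0.76  0.4  -1.  ]
105 [-0.2   0.1   2.    0.76  0.4  -0.74]
120 [-0.2   0.1   2.    0.76  0.4  -0.48]
135 [-0.2   0.1   2.    0.76  0.4  -0.21]
150 [-0.2   0.1   2.    0.76  0.4   0.05]
165 [-0.2   0.1   2.    0.76  0.4   0.31]
180 [-0.2   0.1   2.    0.76  0.4   0.57]
195 [-0.2   0.1   2.    0.76  0.4   0.83]
210 [-0.2   0.1   2.    0.76  0.4   1.09]
225 [-0.2   0.1   2.    0.76  0.4   1.36]
240 [-0.2   0.1   2.    0.76  0.4   1.62]
255 [-0.2   0.1   2.    0.76  0.4   1.88]
270 [-0.2   0.1   2.    0.76  0.4   2.14]
285 [-0.2   0.1   2.    0.76  0.4   2.4 ]
300 [-0.2   0.1   2.    0.76  0.4   2.67]
315 [-0.2   0.1   2.    0.76  0.4   2.93]
330 None
345 [-0.2   0.1   2.    0.76  0.4  -2.83]
734 ((554.0017700195312, -74.1891098022461), (41.64203643798828, 11.671560287475586), 20.095462799072266) [ 0.55520356 -0.07379859  0.09046962]
6332 ((541.843994140625, -75.63072967529297), (133.6754913330078, 72.02409362792969), 19.45484733581543) [ 0.55949734 -0.07185154  0.06678409]
0.97 [414.2, 32.6] ((724.433349609375, -90.23997497558594), (4.2286200523376465, 77.99019622802734), 1.0742621421813965)
0.61 [322.0, 227.3] ((554.0557250976562, -74.66443634033203), (79.75282287597656, 65.68794250488281), 19.77468490600586)
```

View pics/w1.png

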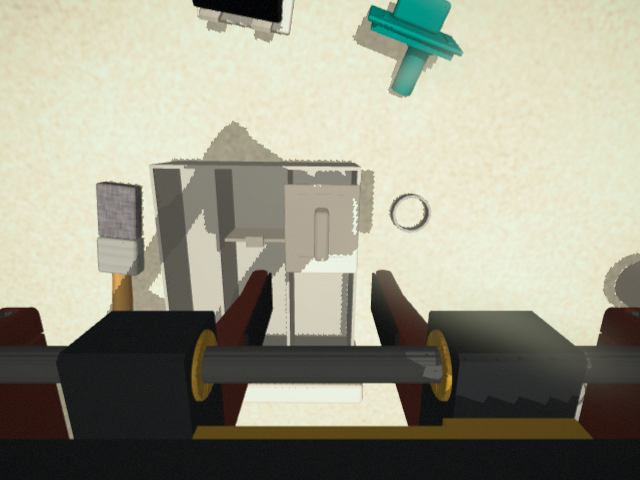

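The wrist view shows the fin at (321,232), with the fingers straddling its line. The fin centre is (0.554,-0.0743) at yaw 20°, and its top at z 0.090 is as expected. Next I'll grasp and lift.

```bash
python3 - <<'E'
from h import *
q=q_(Rdown(np.radians(20)));p=np.array([.554,-.0743,0])
servo_line(p+[0,0,.12],q)
print("contact",servo_line(p+[0,0,.071],q,rate=.06,contact_N=8),current_position())
move_gripper(0.0);print("gap",current_finger_gap(),current_grip_force())
servo_line(p+[0,0,.101],q,rate=.05);print(current_force())
servo_line(p+[0,0,.24],q,rate=.1);sleep(.2)
print("gap",current_finger_gap(),current_grip_force(),current_force(),current_position(),current_clock())
c=capture("side");im1=c["image"]
W=cloud(c);u,v=proj(c,[.554,-.074,.22]).astype(int)
cw=capture("wrist");np.savez("w2.npz",**cw)
cv2.imwrite("pics/lift.png",np.hstack([cv2.resize(im1[max(v-60,0):v+60,u-60:u+60],(400,400)),cv2.resize(cw["image"],(400,400))]))
WW=cloud(cw)
m=(cw["range_z"]>0)&np.all((WW>[.66,-.02,.025])&(WW<[.86,.16,.15]),-1)&(cw["image"].max(-1)<70);print("phone px",m.sum(), np.percentile(WW[m],[1,50,99],axis=0) if m.sum() else 0)
E
```

```text
contact False [ 0.55429987 -0.07435103  0.07120813]
gap 0.011804037153967956 30.000193119049072
[ 0.03769647  0.19843852 -0.63981366]
gap 0.011737615577902637 29.99988466501236 [ 0.13139461 -0.01223465 -0.39146367] [ 0.55378672 -0.07422928  0.23953021] 7.175
phone px 2128 [[0.69300805 0.01915291 0.03195333]
 [0.70598916 0.04922216 0.04131862]
 [0.72239636 0.08919161 0.05231637]]
```

View pics/lift.png

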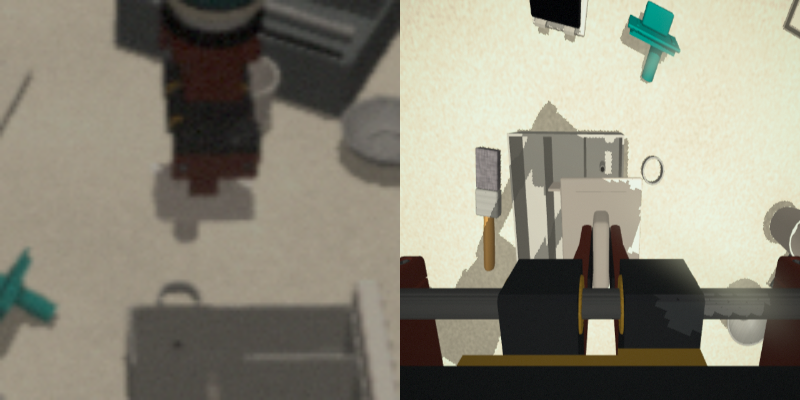

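The left panel shows the cap held upright and clear, with the tube below it at (186,235). The right panel shows the spigot bared in the empty drawer place. Next I'll reorient to a standoff pose and measure the phone from there with the wrist camera.

```bash
cat >> h.py <<'E'
MT=np.array([.012,0,.057])
def target(lens,n,d,roll):
    z=-n;y0=np.cross(n,[0,0,1]);y0/=np.linalg.norm(y0)
    x=Rot.from_rotvec(z*np.radians(roll)).apply(np.cross(y0,z));R=np.stack([x,np.cross(z,x),z],1)
    return lens+n*d-R@MT,q_(R)
E
python3 - <<'E'
from h import *
n=np.array([np.cos(np.radians(-169.2)),np.sin(np.radians(-169.2)),1]);n/=np.linalg.norm(n)
lens=np.array([.802,.071,.1355])
j0=current_joint_pos();best=None
for k in range(120,270,15):
    t=target(lens,n,.21,k);t2=target(lens,n,.165,k);j=inverse_kinematics(*t);j2=inverse_kinematics(*t2)
    if j is None or j2 is None: continue
    s=np.abs(np.array(j)-j0).max()+.5*abs(j[5]-j0[5]);
    if best is None or s<best[0]: best=(s,k,t,j)
print(best[1],np.round(best[3],2),best[2][0])
move_ptp(*best[2]);sleep(.3)
print(current_position(),current_finger_gap(),current_clock())
open("roll","w").write(str(best[1]))
c=capture("wrist");np.savez("w3.npz",**c);cv2.imwrite("pics/w3.png",c["image"])
W=cloud(c)
y0=np.cross([0,0,1],n);y0/=np.linalg.norm(y0);x0=np.cross(y0,n);x0*=np.sign(x0[2])
m=(c["range_z"]>0)&np.all((W>[.66,-.02,.02])&(W<[.86,.17,.155]),-1)&(c["image"].max(-1)<80);p=W[m]
p=p[abs((p-lens)@n)<.012];print(len(p))
mu=p.mean(0);k=np.linalg.svd(p-mu,full_matrices=False)[2][2];k*=np.sign(k[2]);print("n",k,n)
for a in (x0,y0,n):print(np.round(np.percentile((p-lens)@a,[0,1,50,99,100]),4))
print("lens px",proj(c,lens))
E
```

```text
195 [-0.24 -0.01  2.03  0.7   0.48  0.88] [0.60791366 0.03713788 0.31610136]
[0.60872198 0.0368859  0.3159367 ] 0.01191569959590781 8.3667
1316
n [-0.67858627 -0.12336546  0.72408676] [-0.69458198 -0.1324986   0.70710678]
[-0.0321 -0.0299 -0.0092  0.004   0.0044]
[-0.0375 -0.0363  0.0048  0.0345  0.0351]
[-0.0026 -0.0008  0.0022  0.0043  0.0052]
lens px [322.95481074 192.86061606]
```

View pics/w3.png

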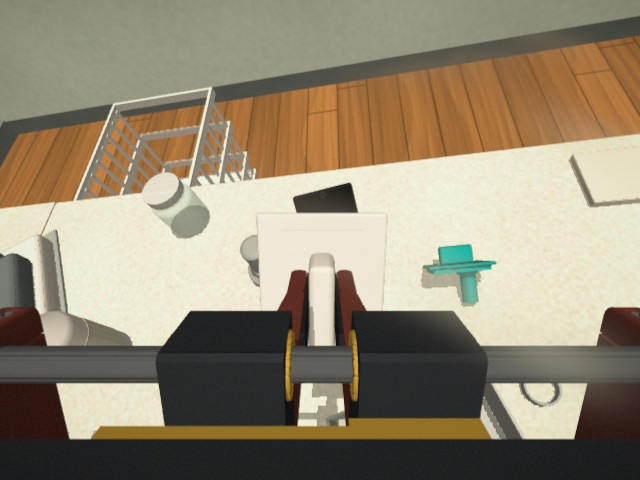

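The phone's top shows above the cap plate, with the lens dot at about (322,195). My projected lens is at (323,193), so the estimate is good. Next I'll do the final approach and check the cap's pose.

```bash
python3 - <<'E'
from h import *
n=np.array([np.cos(np.radians(-169.2)),np.sin(np.radians(-169.2)),1]);n/=np.linalg.norm(n)
lens=np.array([.801,.071,.1365]);k=195
p,q=target(lens,n,.165,k)
try: servo_line(p,q,rate=.04)
except PlanningError as e: print(e); move_ptp(p,q)
sleep(.5)
R=Rot.from_quat(current_orientation()).as_matrix();P=np.array(current_position())
print("mouth out",(P+R@MT-lens)@n,"off",np.linalg.norm(np.cross(P+R@MT-lens,n)),"ang",np.arccos(-R[:,2]@n),current_finger_gap(),current_grip_force(),np.abs(current_qvel()).max(),current_clock())
c=capture("wrist");W=cloud(c);L=(W-P)@R  # tool frame
m=(c["range_z"]>0)&(abs(L[...,0])<.045)&(abs(L[...,1])<.04)&(abs(L[...,1])>.012)&(L[...,2]>-.003)&(L[...,2]<.02)&(c["image"].min(-1)>120)
a=L[m];mu=a.mean(0);v=np.linalg.svd(a-mu,full_matrices=False)[2][2];print(len(a),"plate z in tool",mu[2],"(expect .005) normal",v, cv2.minAreaRect((a[:,:2]*1000).astype(np.float32)))
s=capture("side");u,w=proj(s,P).astype(int);cv2.imwrite("pics/fin.png",cv2.resize(s["image"][w-70:w+90,u-80:u+80],(560,560)))
E
```

```text
mouth out 0.16504965602575827 off 5.461876128234197e-05 ang 0.00010376578930481497 0.011557287297715683 30.000162720680237 0.001677819630484516 10.1583
6716 plate z in tool 0.005140982366940029 (expect .005) normal [ 1.52716082e-03  5.41829446e-04 -9.99998687e-01] ((13.039933204650879, -2.230304718017578), (52.684410095214844, 65.30054473876953), 0.14754731953144073)
```

View pics/fin.png

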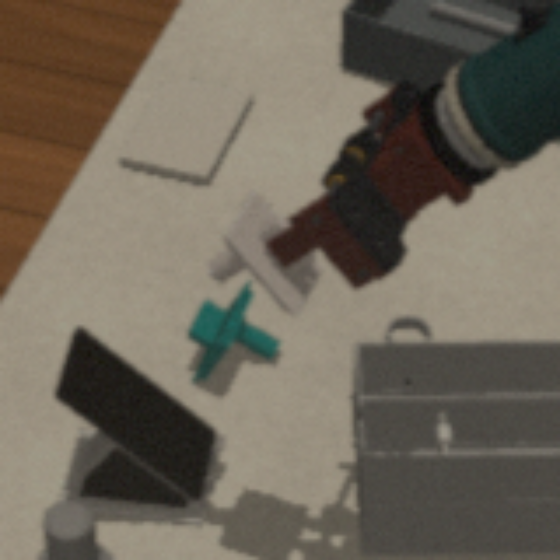

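The picture shows the cap held square, with its tube at (225,265) pointing at the phone top at (80,335). The measured plate pose matches what I expected in the tool frame, so I'm handing in.

```bash
python3 -c "
from h import *
print(close_job())"
```

```text
the job is handed in; nothing more can be done
None
```

I drew the white siphon cap straight up out of the drawer and handed the job in with the arm holding it still: tube end about 165 mm out from the phone's lens, on its centre line and pointing squarely at it by my measurements; no verdict was returned.

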